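# Fit the keyed riser post to the nursery shelf

## Robot

A 6-joint arm with a two-finger parallel gripper is mounted at the origin on the work surface. World frame = base frame: x ahead of the robot, y to its left, z up, the work surface at z = 0. Lengths are in m, angles in rad, forces in N, time in s.
With the tool pointing down it reaches from about 0.3 to 0.875 m from the base axis. Payload 6.4 kg.
Tool frame: the origin (TCP) lies between the finger pads; the fingertips stand 8 mm ahead of it and the grasp point (between the pads) lies 11 mm behind it (ctrl.finger_overhang is the distance from the TCP to the fingertips, in m); z points along the fingers, y is the line along which they close (so a half turn about z gives the same grasp; the last joint's range is limited). The gripper opens to 85 mm and grips with 20 to 120 N. Pads are 22 mm wide; open, the fingers measure 114 mm over their backs; the gripper's body (76 mm by 85 mm) begins 54 mm behind the grasp point. The pads swing forward as they close: fully open they stand 13 mm farther back than shut.
Start: joints at [-1.47, 0.181, 1.607, -0, 1.354, -0.206], TCP at [0.174, -0.548, 0.239] pointing down, gripper open.
Joint ranges: [-2.99, 2.99], [-0.89, 2.07], [0.3, 2.58], [-1.14, 4.28], [0, 2.63], [-3.12, 3.12]. Speed limits (rad/s): [2.57, 2.57, 3.01, 3.14, 3.14, 3.14].

## Interface

Orientations are given as a unit quaternion [w, x, y, z].
In Python, from bench import ctrl, camera gives the robot as it stands.
- The arm moves only by the shell command python3 -m pendant 'ROWS' [OPENING]. ROWS is JSON, a list of rows, each a list of 6 numbers: the shift along the world's x, y, z normalised to -1 to 1, where 1 is 200 mm, then the turn, a rotation vector about the world's x, y, z normalised to -1 to 1, where 1 is pi/2 rad. In form: [[dx, dy, dz, rx, ry, rz], ...]. A call has exactly 10 rows; each row shifts and turns the commanded pose from where the row before left it; what a row does not reach is not made up. A row lasts 1/8 s, in which the tool goes at most 62.5 mm and 10.7 degrees, less where a joint would pass 70% of its speed; a pose out of reach is approached as far as the arm can. A call with a number of a shift or a turn outside -1 to 1 is refused whole. A call with a gripper value outside its range is refused whole. OPENING is the opening, from -1 (shut) to 1 (fully open), set as the call begins (- or left out, the last holds). The fingers move at their own pace and stop on an object; the grip force is fixed at half the most. Time passes only in rows, so rows that do not move let the fingers close, or fill a call up. It gives the time, the measured TCP pose, the force, the opening and the grip force at its end, in the units of the state.
- ctrl.get_obs(): the state, without advancing time (a new reading comes with each control period).
- camera(name): name is "scene" or "top" or "wrist"; returns a dict with "color" (420x560x3 uint8, blue, green, red), "fx", "fy", "cx", "cy" (pixels), "xyz" and "rotation" of the camera in the world; the wrist camera has in their place "hand_eye" (4x4, takes a point from camera to tool coordinates, whose origin is the TCP and whose axes are the flange's). Camera axes: x right, y down, z forward; pixel columns grow to the right and rows downward; lengths in m; the calibration is good to about 2 mm. A picture is of the moment at which its call begins: read the wrist's pose just before it. There is no depth.
- ctrl.hand_in(): hands the job in; it is judged then, once.
The state is a dict: "time_s": time; "q": joint angles; "dq": joint speeds; "joint_efforts": joint torques, N m; "eef_pos": TCP position; "eef_rot": TCP orientation; "wrist_force": force on the tool from outside, world axes, zero at the start; "torque": the same for the moment, N m; "opening": opening from 0.0 (shut) to 1.0 (fully open); "grasp_force": force on a finger pad.
Only numpy, scipy, OpenCV 4.12 (cv2) and the standard library are available. Lean on these libraries where they do the work, as an engineer would, in place of code of your own. Each camera call takes 0.05 s, during which the arm holds its last target. There are 200 camera calls.

## Task

Fit the second post of the nursery shelf's upper tier: press the mint hexagonal bush flush into the empty recess in the shelf top, then push the sand-coloured post into the bush, turning it until its key slips into the keyway, and keep pushing until its shoulder is fully home. There is a spring under the post, so finish still holding the post with the gripper and pressing it fully down, upright, ready for me to drive the locking screw from underneath; leave the toys where they are.

Things in the scene. Friction and masses are not known exactly. Their poses are not given: they have to be found in the camera images.
- shelf: Matte grey ply shelf unit, fixed on the work surface, level: 260 mm deep (x), 600 wide (y), 160 high, origin at the centre of its underside, x away from the robot at yaw 0. At its x = 0, y = +240 mm the other post is already fitted (38 mm across, 90 mm above the top). Middle cubby with a clear sliding door on the +x face, cube and arch inside.
- recess (a point): Centre of the mouth of the empty hexagonal recess, level with the shelf's top face, axes as the shelf's. Recess 18 mm deep, 56 mm across flats (64.7 over corners); two flats face along the shelf's x, corners lie along y. The bush fits in any of six turns. In its floor is a 42 mm square well with a sprung steel seat 24 mm across.
- bush: Loose mint hexagonal bush, 50 g, lying flat on the shelf top: 52 mm across flats (48 over its lowest 3 mm), 60 over corners, 18 mm thick; origin at the centre of its underside, z up. Flats face along its x and every 60 degrees. Bore 30 mm right through, one keyway 8.5 mm wide reaching 20.5 mm from the axis towards its +x. Seated, its top is flush with the shelf top.
- bush_top (a point): Centre of the bush's top face, 18 mm above its underside, axes as the bush's.
- post: Loose sand-coloured round post, about 110 g, 120 mm long, upright on the shelf top; origin at the centre of its underside, z up. 0 to 30 mm: tenon 27 mm across (tip 24 mm, tapering over 4 mm). 30 to 120 mm: body 38 mm across. A dark walnut key 6 mm wide, 18.5 mm out from the axis towards its +x, runs from 10 to 30 mm; a dark line up the body and from centre to rim of the top marks its side.
- shoulder (a point): Point on the post's axis at its shoulder (underside of the body, 30 mm above the post's underside), axes as the post's. Home, it lies level with the bush's top. Off the keyway, the key rests on the bush's top with the tenon 10 mm in the bore and the shoulder 20 mm above the bush.
- seat (a joint): How far the sprung seat under the recess is pressed down, m: 0 free, 0.007 with the post fully home. The tenon meets it 7 mm before home; it pushes up with about 4 N there and 8.5 N when the post is home, and lifts the post again if it is not held down.
- cube: Pastel blue cube, 55 mm, behind the door, origin at the centre of its underside. Leave alone.
- arch: Pale pink arch block, 90 by 36 mm, 60 mm high, behind the door, origin at the centre of its underside. Leave alone.
- doll: Pink wooden peg doll, 32 mm across, 52 mm tall, standing on the shelf top, origin at the centre of its underside. Leave alone.
- ring: Pale yellow wooden ring, 54 mm across, 15 mm high, lying on the shelf top, origin at the centre of its underside. Leave alone.
Not all that is in view belongs to the job. Leave any blue look-alike of the post alone. What is shaped like the bush but orange is not meant.

How it is judged:
By the outcome, as a careful person would: the job done as asked, in the order asked, and still so for the second after the job is handed in, while the arm keeps its last pose, push and grip.
It also fails if it takes over 64 s, if anything falls off the work surface, if the arm or the gripper's body presses on something with over 40 N, if the wrist force passes 120 N, or if a joint passes its speed limit or range.

## Working session

There is one attempt and no reset: what is moved stays moved. The work goes in short steps, Python scripts to look and compute and a shell command to move; the robot and the scene stay as the last step left them, time stands still between calls to the robot, and variables do not carry over. Pictures are saved under pics/ and viewed, at most 11 in all, crops included, and the job is handed in when it is done.

```bash
mkdir -p pics; ls
cat > h.py <<'E'
import numpy as np, cv2
from bench import ctrl, camera
from scipy.spatial.transform import Rotation as R
def quat(q): return R.from_quat([q[1],q[2],q[3],q[0]]).as_matrix()
def snap(name):
    o=ctrl.get_obs(); c=camera(name)
    if name=="wrist":
        T=np.eye(4);T[:3,:3]=quat(o["eef_rot"]);T[:3,3]=o["eef_pos"]
        M=T@np.array(c["hand_eye"]); c["R"],c["t"]=M[:3,:3],M[:3,3]
    else:
        r=np.array(c["rotation"],float); c["R"]=r if r.shape==(3,3) else quat(r); c["t"]=np.array(c["xyz"])
    return c
def ray(c,u,v,z):
    d=c["R"]@np.array([(u-c["cx"])/c["fx"],(v-c["cy"])/c["fy"],1]); t=c["t"]
    return t+d*(z-t[2])/d[2]
def proj(c,p):
    q=c["R"].T@(np.array(p)-c["t"]); return q[0]/q[2]*c["fx"]+c["cx"],q[1]/q[2]*c["fy"]+c["cy"]
E
python3 - <<'E'
from h import *
import pickle
for n in("scene","top"):
    c=snap(n); cv2.imwrite(f"pics/{n}0.png",c["color"]); print(n,c["t"],c["R"].round(3).tolist(),c["fx"],c["cx"],c["cy"]); pickle.dump(c,open(n+".pkl","wb"))
print(ctrl.get_obs())
E
```

```text
pics
scene [0.34998199 0.01343662 0.77976126] [[-0.092, -0.953, 0.289], [-0.996, 0.088, -0.028], [0.001, -0.291, -0.957]] 412.38175422022215 286.16060893038446 213.3065765278688
top [0.44816228 0.00898068 0.93008732] [[0.019, -0.987, 0.161], [-0.999, -0.025, -0.03], [0.034, -0.16, -0.986]] 494.0608361150142 275.75015620914985 209.7795152284905
{'time_s': 0.1, 'q': array([-1.47027643e+00,  1.81464691e-01,  1.60787268e+00,  1.58762014e-05,
        1.35381718e+00, -2.06323403e-01]), 'dq': array([ 2.94883480e-04, -1.75323944e-03, -1.14742981e-03, -7.03560700e-04,
       -3.84767039e-05, -8.17557867e-04]), 'joint_efforts': array([ 6.42824743e-04, -4.45878875e+01, -3.52241313e+01, -3.47752066e-04,
        4.03027138e-03,  2.09259332e-05]), 'eef_pos': array([ 0.17363958, -0.54766185,  0.23849247]), 'eef_rot': array([-7.79446945e-04,  9.88253926e-01,  1.52818740e-01,  4.90341087e-05]), 'wrist_force': array([-0.58562516, -0.01799421,  0.79765574]), 'torque': array([-0.0050259 , -0.02023301,  0.01072776]), 'grasp_force': 0.0, 'opening': 1.004294241237633}
```

View pics/top0.png

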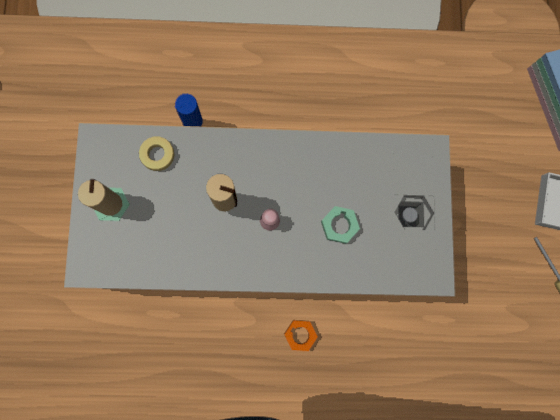

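View pics/scene0.png

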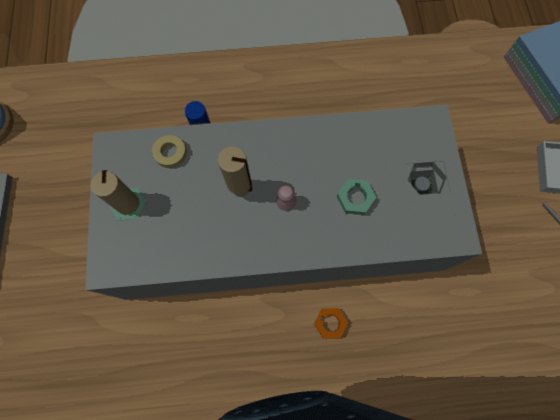

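Top view: loose mint bush at (341,225); look-alikes are the fitted mint bush (112,205) and the orange hex (302,335). Loose sand post at (222,190); look-alikes are the fitted post (95,195) and the blue one (188,108). The recess is at (413,213), and doll (270,218) and ring (156,153) are to be left alone. I choose the mint at (341,225) and the sand post at (222,190).

Run:
```python
from h import *
import pickle
for n in("top","scene"):
    c=pickle.load(open(n+".pkl","rb")); im=c["color"]; hsv=cv2.cvtColor(im,cv2.COLOR_BGR2HSV)
    def blobs(m,amin=60):
        cs,_=cv2.findContours(m.astype(np.uint8),cv2.RETR_EXTERNAL,cv2.CHAIN_APPROX_NONE); return sorted([k for k in cs if cv2.contourArea(k)>amin],key=cv2.contourArea)[::-1]
    H,S,V=[hsv[...,i].astype(int) for i in range(3)]
    print(n)
    for k in blobs((H>60)&(H<90)&(S>60)&(V>90))[:3]:
        p=np.array([ray(c,*q[0],.178)[:2] for q in k]); (u,v),r=cv2.minEnclosingCircle(k)
        print(" mint",u,v,ray(c,u,v,.178),"rect",cv2.minAreaRect(p.astype(np.float32)))
        pickle.dump(p,open(f"mint_{n}.pkl","wb")) if 300<u<400 else 0
    g=blobs((S<45)&(V>70)&(V<180),5000)
    for k in g[:2]:
        p=np.array([ray(c,*q[0],.16)[:2] for q in k]).astype(np.float32); print(" grey",cv2.boundingRect(k),cv2.minAreaRect(p))
    dk=((V<45)); 
    for z,(x,y) in {"post":(222,187),"fit":(93,192)}.items():
        if n=="scene": x,y={"post":(234,158),"fit":(107,184)}[z]
        print(z,ray(c,x,y,.28 if z=="post" else .25), hsv[y+3,x-4],hsv[y+20,x+2])
c=pickle.load(open("top.pkl","rb"))["color"]
cv2.imwrite("pics/crop0.png",np.hstack([cv2.resize(c[155:255,170:250],None,fx=4.5,fy=4.5,interpolation=2),cv2.resize(c[180:280,300:360],None,fx=4.5,fy=4.5,interpolation=2)])[:, :800])
```

```text
top
 mint 340.3595275878906 224.6496124267578 [ 0.55028422 -0.11425254  0.178     ] rect ((0.5504525899887085, -0.11390899121761322), (0.050643227994441986, 0.059033509343862534), 48.66221618652344)
 mint 110.5 204.0 [0.5736741  0.23871809 0.178     ] rect ((0.5709601640701294, 0.23372487723827362), (0.03641584888100624, 0.055131517350673676), 59.91447448730469)
 grey (64, 123, 391, 173) ((0.5771594047546387, 0.004668742418289185), (0.6001812815666199, 0.26117128133773804), 89.8248519897461)
 grey (37, 0, 404, 30) ((0.9054755568504333, 0.049201637506484985), (0.053642939776182175, 0.6809216141700745), 2.337519884109497)
post [0.58346512 0.06160676 0.28      ] [ 19  92 185] [17 92 83]
fit [0.57790601 0.24193365 0.25      ] [ 21  79 185] [ 69  37 166]
scene
 mint 356.5 195.5 [ 0.55057853 -0.11480683  0.178     ] rect ((0.5507921576499939, -0.11503147333860397), (0.051298342645168304, 0.057018157094717026), 47.79264831542969)
 mint 123.5 212.0 [0.55692207 0.24308587 0.178     ] rect ((0.551893949508667, 0.24524742364883423), (0.045810993760824203, 0.014468611218035221), 67.61512756347656)
 grey (86, 105, 396, 185) ((0.5772385001182556, 0.0038451552391052246), (0.5998530387878418, 0.26245343685150146), 89.90902709960938)
 grey (68, 0, 341, 62) ((0.9186469316482544, 0.0493946373462677), (0.6103818416595459, 0.13264432549476624), 89.9765625)
post [0.58345014 0.06055847 0.28      ] [ 21  78 125] [20 91 59]
fit [0.57468171 0.23901181 0.25      ] [ 21  76 128] [28 56 68]
```

View pics/crop0.png

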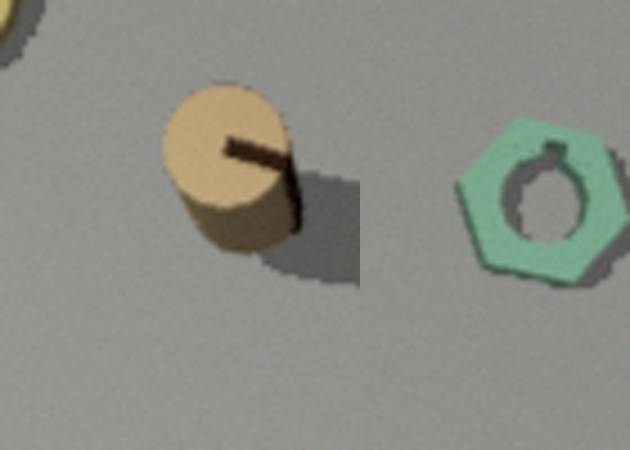

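The crop confirms both choices. The post's dark line points to image right and slightly down (yaw about -104°). The bush keyway points to image up and slightly right (yaw about -12°). The shelf is at (0.577, 0.004) with yaw about 0, so the recess should be near (0.577, -0.236). Moving above the bush.

```bash
python3 -m pendant '[[0.17,0.2,0.08,0,0,0],[0.19,0.22,0.08,0,0,0],[0.19,0.22,0.08,0,0,0],[0.19,0.22,0.06,0,0,0],[0.19,0.22,0,0,0,0],[0.19,0.22,0,0,0,0],[0.19,0.22,0,0,0,0],[0.19,0.22,0,0,0,0],[0.19,0.22,0,0,0,0],[0.19,0.2,0,0,0,0]]'
python3 - <<'E'
from h import *
import pickle
c=snap("wrist");cv2.imwrite("pics/w1.png",c["color"]);pickle.dump(c,open("w1.pkl","wb"))
print(c["t"],c["R"].round(2).tolist(),c["fx"],ctrl.get_obs()["eef_pos"])
print("pred recess",proj(c,[.577,-.236,.16]),"bush",proj(c,[.5505,-.1142,.178]))
E
```

```text
time_s: 1.35
eef_pos: [0.5505, -0.1143, 0.299]
eef_rot: [-0.0, 0.988, 0.153, -0.0]
wrist_force: [1.2, -1.4, -0.0]
opening: 1.003
grasp_force: 0.0
[ 0.61966255 -0.09205707  0.43367013] [[0.3, -0.91, -0.27], [-0.95, -0.29, -0.09], [-0.0, 0.29, -0.96]] 301.26627990911834 [ 0.55368944 -0.10951278  0.29885193]
pred recess (np.float64(407.84479422706227), np.float64(212.55901137999265)) bush (np.float64(277.27475796063567), np.float64(205.978774040967))
```

View pics/w1.png

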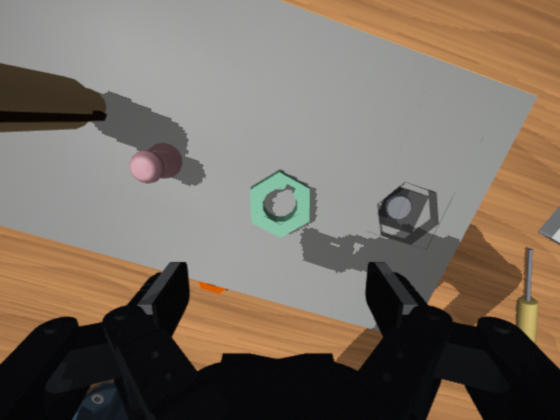

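Wrist view: bush at (280,204) with its flats facing the fingers, recess at (408,212) where it was predicted, doll at (150,165), post at upper left. The arm was still settling, so I re-measure at rest.

Run:
```python
from h import *
import pickle
c=snap("wrist");pickle.dump(c,open("w2.pkl","wb"));o=ctrl.get_obs();print(o["eef_pos"],o["eef_rot"].round(3),o["wrist_force"].round(2))
im=c["color"];hsv=cv2.cvtColor(im,cv2.COLOR_BGR2HSV);H,S,V=[hsv[...,i].astype(int) for i in range(3)]
m=((H>60)&(H<90)&(S>60)&(V>60)).astype(np.uint8)
k=max(cv2.findContours(m,0,1)[0],key=cv2.contourArea)
p=np.array([ray(c,*q[0],.178)[:2] for q in k]).astype(np.float32)
print("bush",cv2.minAreaRect(p),cv2.minEnclosingCircle(p))
# keyway: holes in mint
cs,h=cv2.findContours(m,cv2.RETR_CCOMP,1)
for k in cs:
    if 100<cv2.contourArea(k)<1500:
        p=np.array([ray(c,*q[0],.178)[:2] for q in k]);ctr=np.array([p[:,0].mean(),p[:,1].mean()]);print("hole",len(k),ctr, cv2.minEnclosingCircle(p.astype(np.float32)))
# overlay predicted recess hex
a=np.radians(np.arange(30,390,60));r=.0647/2
pts=np.array([proj(c,[.577+r*np.cos(t),-.236+r*np.sin(t),.16]) for t in a])
x0,y0=340,150;cr=cv2.resize(im[y0:280,x0:480],None,fx=4,fy=4,interpolation=2)
cv2.polylines(cr,[((pts-[x0,y0])*4+1.5).astype(int)],True,(0,0,255),1)
cr2=cv2.resize(im[150:280,240:320],None,fx=3,fy=4,interpolation=2)
cv2.imwrite("pics/w2.png",np.hstack([cr,cr2]))
```

```text
[ 0.55185017 -0.11186037  0.29861882] [-0.001  0.988  0.155  0.   ] [-0.85 -0.12  0.43]
bush ((0.5527483224868774, -0.11570221185684204), (0.05990021675825119, 0.05122651159763336), 19.744237899780273) ((0.5528128147125244, -0.11588537693023682), 0.03005243092775345)
hole 96 [ 0.55590143 -0.11544637] ((0.5566427707672119, -0.11469748616218567), 0.016432294622063637)
```

View pics/w2.png

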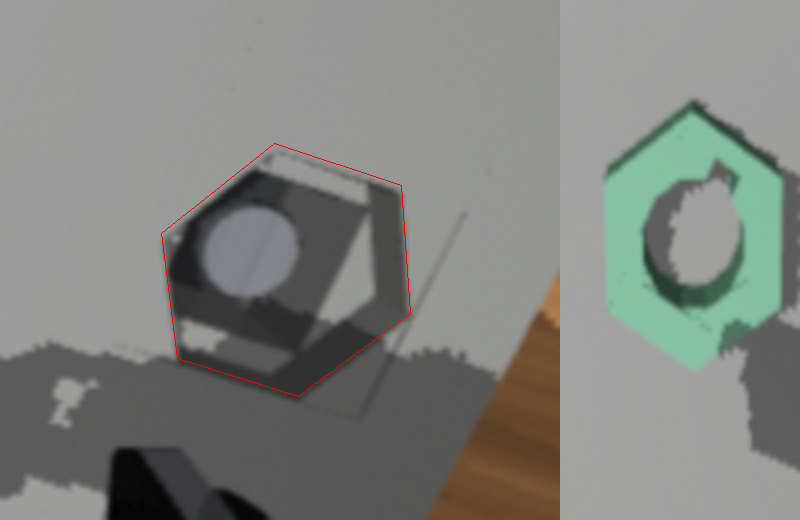

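Bush at (0.552, -0.115), and the outlined recess matches at (0.577, -0.236). Descending onto the bush, then gripping.

```bash
python3 -m pendant '[[0.01,0,-0.1,0,0,0],[0,0,-0.15,0,0,0],[0,0.004,-0.15,0,0,0],[0,0,-0.14,0,0,0],[0,0,-0.1,0,0,0],[0,0,0,0,0,0],[0,0,0,0,0,0],[0,0,0,0,0,0],[0,0,0,0,0,0],[0,0,0,0,0,0]]' 1
python3 -m pendant '[[0,0,0,0,0,0],[0,0,0,0,0,0],[0,0,0,0,0,0],[0,0,0,0,0,0],[0,0,0,0,0,0],[0,0,0,0,0,0],[0,0,0,0,0,0],[0,0,0,0,0,0],[0,0,0,0,0,0],[0,0,0,0,0,0]]' -1
```

```text
time_s: 2.7
eef_pos: [0.5519, -0.1154, 0.1718]
eef_rot: [0.0, 0.988, 0.153, 0.0]
wrist_force: [-0.3, -0.8, 0.1]
opening: 1.0
grasp_force: 0.0
time_s: 3.95
eef_pos: [0.552, -0.1154, 0.1717]
eef_rot: [0.0, 0.988, 0.153, 0.0]
wrist_force: [0.3, -0.2, 5.5]
opening: 0.591
grasp_force: 63.4
```

```bash
python3 -m pendant '[[0,0,0.1,0,0,0],[0,0,0.1,0,0,0],[0.025,-0.12,0.05,0,0,0.046],[0.025,-0.12,0,0,0,0.046],[0.025,-0.12,0,0,0,0.046],[0.025,-0.12,0,0,0,0],[0.025,-0.123,0,0,0,0],[0,0,0,0,0,0],[0,0,0,0,0,0],[0,0,0,0,0,0]]'
python3 - <<'E'
from h import *
c=snap("wrist");o=ctrl.get_obs();print(o["eef_pos"],o["opening"],o["grasp_force"])
im=c["color"];z=o["eef_pos"][2]
hsv=cv2.cvtColor(im,cv2.COLOR_BGR2HSV);H,S,V=[hsv[...,i].astype(int) for i in range(3)]
m=((H>60)&(H<90)&(S>60)&(V>50)).astype(np.uint8)
ks=[k for k in cv2.findContours(m,0,1)[0] if cv2.contourArea(k)>200]
zt=z-.1717+.178
for k in ks:
    p=np.array([ray(c,*q[0],zt)[:2] for q in k]).astype(np.float32);print(cv2.minAreaRect(p),cv2.minEnclosingCircle(p))
a=np.radians(np.arange(30,390,60));r=.0647/2
pts=np.array([proj(c,[.577+r*np.cos(t),-.236+r*np.sin(t),.16]) for t in a])
cv2.polylines(im,[pts.astype(int)],True,(0,0,255),1)
r=.03;e=o["eef_pos"]
pts=np.array([proj(c,[e[0]+r*np.cos(t),e[1]+r*np.sin(t),zt]) for t in a])
cv2.polylines(im,[pts.astype(int)],True,(255,0,0),1)
cv2.imwrite("pics/w3.png",cv2.resize(im[130:380,130:430],None,fx=2.4,fy=2.4,interpolation=2))
E
```

```text
time_s: 5.2
eef_pos: [0.5766, -0.2352, 0.2212]
eef_rot: [-0.0, 0.966, 0.259, -0.0]
wrist_force: [0.7, 0.2, -1.0]
opening: 0.589
grasp_force: 62.9
[ 0.57668751 -0.23523294  0.22134704] 0.5893594767798213 62.87362217903137
((0.5781809687614441, -0.23388560116291046), (0.06283929198980331, 0.05223289132118225), 29.815553665161133) ((0.5779825448989868, -0.23354479670524597), 0.031522054225206375)
```

View pics/w3.png

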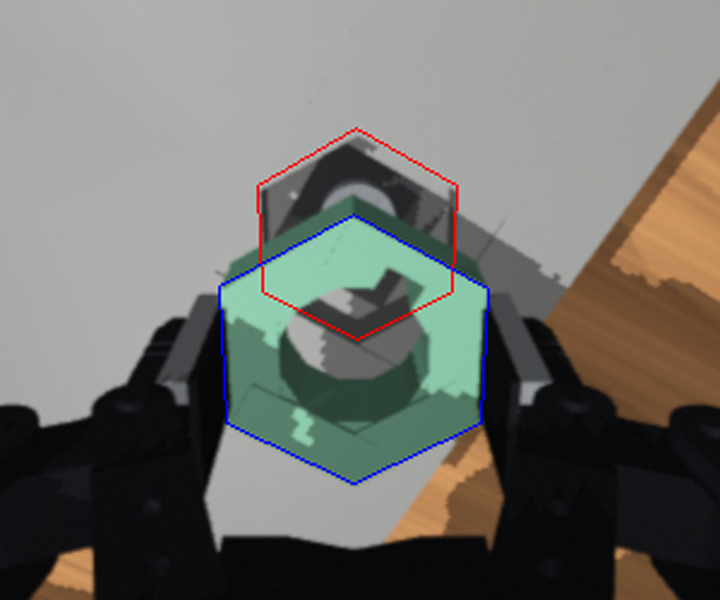

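The view shows the bush held square with the gripper (blue outline at tool centre matches its edges), and the recess about 1 mm nearer than the red outline. Lowering it in.

```bash
python3 -m pendant '[[0,-0.005,-0.06,0,0,0],[0,0,-0.08,0,0,0],[0,0,-0.06,0,0,0],[0,0,-0.025,0,0,0],[0,0,-0.02,0,0,0],[0,0,-0.015,0,0,0],[0,0,-0.015,0,0,0],[0,0,0,0,0,0],[0,0,0,0,0,0],[0,0,0,0,0,0]]'
```

```text
time_s: 6.5
eef_pos: [0.5768, -0.237, 0.1665]
eef_rot: [0.0, 0.966, 0.259, 0.0]
wrist_force: [-0.2, 0.3, -1.1]
opening: 0.589
grasp_force: 62.9
```

```bash
python3 -m pendant '[[0,0,-0.01,0,0,0],[0,0,-0.005,0,0,0],[0,0,0,0,0,0],[0,0,0,0,0,0],[0,0,0,0,0,0],[0,0,0,0,0,0],[0,0,0,0,0,0],[0,0,0,0,0,0],[0,0,0,0,0,0],[0,0,0,0,0,0]]'
python3 -m pendant '[[0,0,0,0,0,0],[0,0,0,0,0,0],[0,0,0,0,0,0],[0,0,0,0,0,0],[0,0,0,0,0,0],[0,0,0.1,0,0,0],[0,0,0.1,0,0,0],[0,0,0,0,0,0],[0,0,0,0,0,0],[0,0,0,0,0,0]]' 0.5
python3 -m pendant '[[0,0,0,0,0,0],[0,0,0,0,0,0],[0,0,0,0,0,0],[0,0,0,0,0,0],[0,0,0,0,0,0],[0,0,-0.05,0,0,0],[0,0,-0.04,0,0,0],[0,0,0,0,0,0],[0,0,0,0,0,0],[0,0,0,0,0,0]]' -0.42
python3 - <<'E'
from h import *
c=snap("wrist");cv2.imwrite("pics/w4.png",c["color"][100:400,100:460])
E
```

```text
time_s: 7.75
eef_pos: [0.5768, -0.237, 0.1641]
eef_rot: [0.0, 0.966, 0.259, 0.0]
wrist_force: [-1.8, 1.3, 5.2]
opening: 0.587
grasp_force: 66.2
time_s: 9.0
eef_pos: [0.5762, -0.2367, 0.2025]
eef_rot: [-0.001, 0.966, 0.259, -0.0]
wrist_force: [-0.6, -0.1, 0.3]
opening: 0.751
grasp_force: 0.0
time_s: 10.25
eef_pos: [0.5769, -0.2371, 0.1856]
eef_rot: [0.0, 0.966, 0.259, 0.0]
wrist_force: [0.2, 0.5, 0.1]
opening: 0.29
grasp_force: 0.0
```

View pics/w4.png

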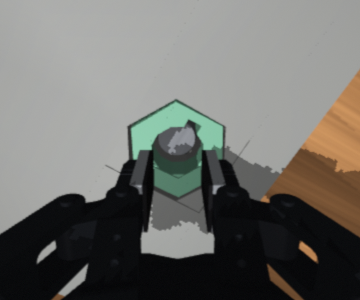

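The view shows the bush sitting in the recess with an even gap around it, and both fingers over its rim. Pressing down in small steps.

```bash
python3 -m pendant '[[0,0,-0.025,0,0,0],[0,0,-0.025,0,0,0],[0,0,-0.015,0,0,0],[0,0,-0.015,0,0,0],[0,0,-0.01,0,0,0],[0,0,0,0,0,0],[0,0,0,0,0,0],[0,0,0,0,0,0],[0,0,0,0,0,0],[0,0,0,0,0,0]]'
```

```text
time_s: 11.55
eef_pos: [0.5768, -0.237, 0.1676]
eef_rot: [0.0, 0.966, 0.259, 0.0]
wrist_force: [-2.4, 0.9, 4.5]
opening: 0.29
grasp_force: 2.4
```

```bash
python3 -m pendant '[[0,0,-0.01,0,0,0],[0,0,-0.01,0,0,0],[0,0,-0.01,0,0,0],[0,0,0,0,0,0],[0,0,0,0,0,0],[0,0,0,0,0,0],[0,0,0,0,0,0],[0,0,0,0,0,0],[0,0,0,0,0,0],[0,0,0,0,0,0]]'
```

```text
time_s: 12.8
eef_pos: [0.577, -0.2372, 0.1671]
eef_rot: [0.001, 0.966, 0.259, 0.0]
wrist_force: [-15.2, 7.9, 35.4]
opening: 0.292
grasp_force: 17.8
```

```bash
python3 -m pendant '[[0,0,0.05,0,0,0],[0,0,0.1,0,0,0],[0,0,0.2,0,0,0],[0,0,0.2,0,0,0],[0,0,0.1,0,0,0],[0,0,0,0,0,0],[0,0,0,0,0,0],[0,0,0,0,0,0],[0,0,0,0,0,0],[0,0,0,0,0,0]]' 1
python3 - <<'E'
from h import *
c=snap("wrist");o=ctrl.get_obs();print(o["eef_pos"]);im=c["color"]
hsv=cv2.cvtColor(im,cv2.COLOR_BGR2HSV);H,S,V=[hsv[...,i].astype(int) for i in range(3)]
m=((H>60)&(H<90)&(S>60)&(V>50)).astype(np.uint8)
k=max(cv2.findContours(m,0,1)[0],key=cv2.contourArea)
for z in(.16,.166):
    p=np.array([ray(c,*q[0],z)[:2] for q in k]).astype(np.float32);print(z,cv2.minAreaRect(p),cv2.minEnclosingCircle(p))
u,v=map(int,k.mean(0)[0]);cv2.imwrite("pics/w5.png",cv2.resize(im[v-65:v+65,u-65:u+65],None,fx=4.5,fy=4.5,interpolation=2))
E
```

```text
time_s: 14.05
eef_pos: [0.5765, -0.2369, 0.2907]
eef_rot: [-0.0, 0.966, 0.259, -0.0]
wrist_force: [-0.8, 0.3, 0.3]
opening: 1.0
grasp_force: 0.0
[ 0.57661499 -0.23691093  0.29094161]
0.16 ((0.5769747495651245, -0.23649050295352936), (0.059577398002147675, 0.05223158001899719), 31.59097671508789) ((0.5769026875495911, -0.2368616908788681), 0.03015219420194626)
0.166 ((0.5783848762512207, -0.2356734275817871), (0.058230556547641754, 0.0510508194565773), 31.590984344482422) ((0.578314483165741, -0.23603622615337372), 0.029472799971699715)
```

View pics/w5.png

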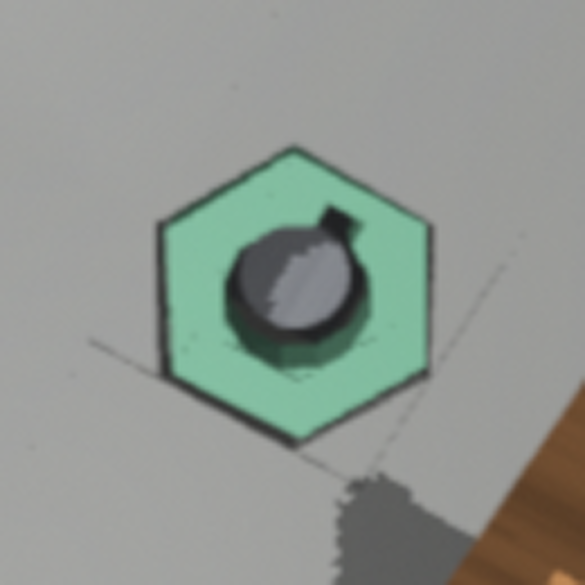

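The bush is flush: its mint face fills the recess with an even thin gap, its size at z=0.16 measures 52.2 by 59.6 mm, and the keyway points to +x. Moving above the post.

```bash
python3 -m pendant '[[0,0,0.15,0,0,0],[0.005,0.19,0.15,0,0,0],[0.005,0.22,0,0,0,0],[0.005,0.22,0,0,0,0],[0.005,0.22,0,0,0,0],[0.005,0.22,0,0,0,0],[0.005,0.22,0,0,0,0],[0.005,0.2,0,0,0,0],[0,0,0,0,0,0],[0,0,0,0,0,0]]' 1
python3 -m pendant '[[0,0,0,0,0,0],[0,0,0,0,0,0],[0,0,0,0,0,0],[0,0,0,0,0,0],[0,0,0,0,0,0],[0,0,0,0,0,0],[0,0,0,0,0,0],[0,0,0,0,0,0],[0,0,0,0,0,0],[0,0,0,0,0,0]]'
python3 - <<'E'
from h import *
c=snap("wrist");o=ctrl.get_obs();print(o["eef_pos"]);im=c["color"]
print("pred top",proj(c,[.5835,.061,.28]))
cv2.imwrite("pics/w6.png",im)
import pickle;pickle.dump(c,open("w6.pkl","wb"))
E
```

```text
time_s: 15.35
eef_pos: [0.5837, 0.0608, 0.3513]
eef_rot: [0.0, 0.966, 0.259, -0.0]
wrist_force: [0.3, -0.7, 0.7]
opening: 0.999
grasp_force: 0.0
time_s: 16.6
eef_pos: [0.5837, 0.0611, 0.3513]
eef_rot: [-0.0, 0.966, 0.259, -0.0]
wrist_force: [-0.2, 0.1, 0.4]
opening: 1.001
grasp_force: 0.0
[0.58367914 0.06105515 0.3512951 ]
pred top (np.float64(277.4370589961665), np.float64(225.06755493692887))
```

View pics/w6.png

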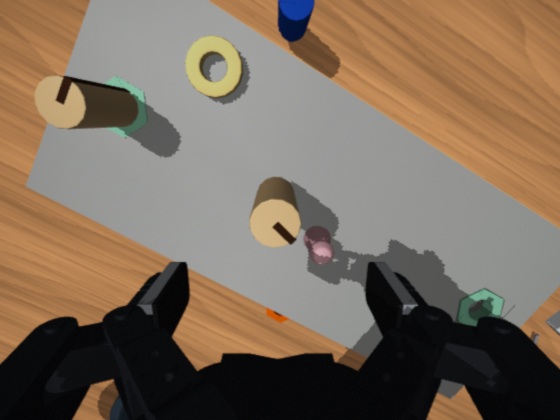

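The post top is at about (275,222), with its dark line running down-right to the rim at (292,242). The doll is at (318,243), low.

Run:
```python
from h import *
import pickle
c=pickle.load(open("w6.pkl","rb"));im=c["color"];hsv=cv2.cvtColor(im,cv2.COLOR_BGR2HSV);H,S,V=[hsv[...,i].astype(int) for i in range(3)]
print(hsv[215,265],hsv[190,275],hsv[235,286])
m=((H>10)&(H<30)&(S>50)&(V>150));m[:170]=0;m[260:]=0;m[:,:235]=0;m[:,310:]=0
ys,xs=np.nonzero(m);P=np.array([ray(c,x,y,.28)[:2] for x,y in zip(xs,ys)]).astype(np.float32)
ctr,r=cv2.minEnclosingCircle(P);print("top",ctr,r)
d=V<75;ys,xs=np.nonzero(d[200:262,250:310]);L=np.array([ray(c,x+250,y+200,.28)[:2] for x,y in zip(xs,ys)])
L=L[np.hypot(*(L-ctr).T)<.018];g=L.mean(0)-ctr;print(len(L),"yaw",np.degrees(np.arctan2(g[1],g[0])),np.hypot(*g))
vx,vy,_,_=cv2.fitLine(L.astype(np.float32),2,0,.01,.01).ravel();print("line",np.degrees(np.arctan2(vy,vx)))
```

```text
[ 19  95 207] [ 18 108  97] [ 10 183  46]
top (0.583353579044342, 0.06336122751235962) 0.018801530823111534
144 yaw -106.08260288633365 0.009223664644823854
line 73.02198
```

Post at (0.5834, 0.0633), yaw about -106.5°. Grasping it.

```bash
python3 -m pendant '[[0,0.01,-0.1,0,0,0],[0,0,-0.15,0,0,0],[0,0,-0.15,0,0,0],[0,0,-0.1,0,0,0],[0,0,-0.05,0,0,0],[0,0,0,0,0,0],[0,0,0,0,0,0],[0,0,0,0,0,0],[0,0,0,0,0,0],[0,0,0,0,0,0]]' 1
python3 -m pendant '[[0,0,0,0,0,0],[0,0,0,0,0,0],[0,0,0,0,0,0],[0,0,0,0,0,0],[0,0,0,0,0,0],[0,0,0,0,0,0],[0,0,0,0,0,0],[0,0,0,0,0,0],[0,0,0,0,0,0],[0,0,0,0,0,0]]' -1
```

```text
time_s: 17.9
eef_pos: [0.5838, 0.063, 0.2416]
eef_rot: [0.0, 0.966, 0.259, 0.0]
wrist_force: [0.0, -0.0, -0.6]
opening: 0.998
grasp_force: 0.0
time_s: 19.15
eef_pos: [0.5838, 0.063, 0.2415]
eef_rot: [0.0, 0.966, 0.259, 0.0]
wrist_force: [0.5, 1.0, 2.9]
opening: 0.428
grasp_force: 60.0
```

```bash
python3 -m pendant '[[0,0,0.1,0,0,0],[0,0,0.15,0,0,0.1],[0,0,0.15,0,0,0.1],[-0.005,-0.15,0,0,0,0.1],[-0.005,-0.2,0,0,0,0.1],[-0.005,-0.2,0,0,0,0.1],[-0.005,-0.2,0,0,0,0.1],[-0.005,-0.2,0,0,0,0.1],[-0.005,-0.2,0,0,0,0.1],[-0.003,-0.2,0,0,0,0.1]]'
python3 -m pendant '[[0,-0.15,0,0,0,0.1],[0,0,0,0,0,0.1],[0,0,0,0,0,0.083],[0,0,0,0,0,0],[0,0,0,0,0,0],[0,0,0,0,0,0],[0,0,0,0,0,0],[0,0,0,0,0,0],[0,0,0,0,0,0],[0,0,0,0,0,0]]'
python3 - <<'E'
from h import *
import pickle
o=ctrl.get_obs();print(o["eef_pos"],o["q"].round(2),R.from_matrix(quat(o["eef_rot"])).as_euler("zyx",degrees=True))
for n in("wrist","scene","top"):
    c=snap(n);im=c["color"];pickle.dump(c,open(n+"7.pkl","wb"))
    if n=="wrist": a=im
    if n=="scene": cv2.imwrite("pics/w7.png",np.hstack([cv2.resize(a[130:400,110:450],(400,318)),cv2.resize(im[100:260,350:550],(400,320))[:318]]))
E
```

```text
time_s: 20.4
eef_pos: [0.5764, -0.2079, 0.3201]
eef_rot: [-0.001, 0.564, 0.826, -0.0]
wrist_force: [1.0, -0.1, -0.4]
opening: 0.433
grasp_force: 60.0
time_s: 21.65
eef_pos: [0.5771, -0.2369, 0.3213]
eef_rot: [0.0, 0.371, 0.929, 0.0]
wrist_force: [0.2, -0.2, -1.9]
opening: 0.433
grasp_force: 60.1
[ 0.57707374 -0.23694536  0.3212789 ] [-0.58  0.24  1.38  0.    1.53 -1.39] [-1.36460531e+02  1.95554296e-03 -1.79999426e+02]
```

View pics/w7.png

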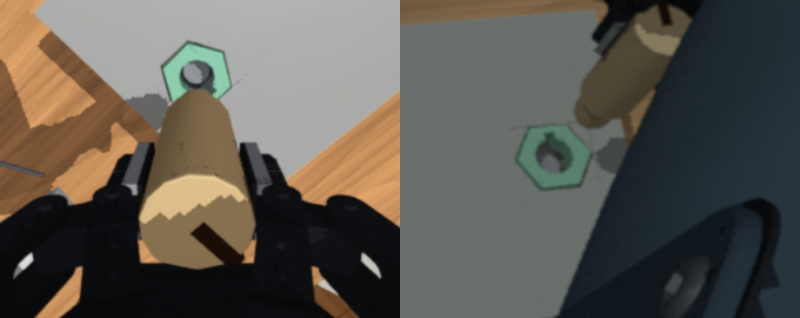

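The wrist view shows the post held with its dark line down-right in the tool frame, and the bush ahead of it. I measure the line's yaw and the post's top centre.

Run:
```python
from h import *
import pickle
c=pickle.load(open("wrist7.pkl","rb"));im=c["color"];hsv=cv2.cvtColor(im,cv2.COLOR_BGR2HSV);H,S,V=[hsv[...,i].astype(int) for i in range(3)]
z=.36;e=np.array([.5771,-.2369])
print("pred tcp axis top",proj(c,[*e,z]))
d=((V<60)&(S>120)&(H>3)&(H<20)).astype(np.uint8);d[:310]=0;d[365:]=0;d[:,:240]=0;d[:,330:]=0
k=max(cv2.findContours(d,0,1)[0],key=cv2.contourArea);print(cv2.minAreaRect(k),cv2.contourArea(k))
L=np.array([ray(c,*q[0],z)[:2] for q in k]).astype(np.float32);print(cv2.minAreaRect(L),(L.mean(0)-e)*1e3)
vx,vy,_,_=cv2.fitLine(L,2,0,.01,.01).ravel();print("line",np.degrees(np.arctan2(vy,vx)))
# disc rim: sand, widest
m=((H>10)&(H<30)&(S>40)&(V>110)).astype(np.uint8);m[:270]=0;m[370:]=0;m[:,:220]=0;m[:,345:]=0
ys,xs=np.nonzero(m);P=np.array([ray(c,x,y,z)[:2] for x,y in zip(xs,ys)]).astype(np.float32);print(cv2.minEnclosingCircle(P))
```

```text
pred tcp axis top (np.float64(277.652796753768), np.float64(324.1972370205783))
((294.9579162597656, 338.8291931152344), (48.970394134521484, 15.549508094787598), 39.289405822753906) 582.5
((0.5866189002990723, -0.236676886677742), (0.02005385421216488, 0.006562297698110342), 2.879535436630249) [9.44475212 0.44691386]
line 3.1188085
((0.575230062007904, -0.23546434938907623), 0.02398589253425598)
```

Key yaw is about +3° against about +1.6° for the keyway, which is within the fit. Lowering, slowly at the end.

```bash
python3 -m pendant '[[0,0,-0.1,0,0,-0.015],[0,0,-0.14,0,0,0],[0,0,-0.1,0,0,0],[0,0,-0.05,0,0,0],[0,0,-0.02,0,0,0],[0,0,-0.02,0,0,0],[0,0,-0.02,0,0,0],[0,0,-0.015,0,0,0],[0,0,0,0,0,0],[0,0,0,0,0,0]]'
```

```text
time_s: 23.05
eef_pos: [0.5772, -0.2371, 0.2285]
eef_rot: [0.0, 0.382, 0.924, -0.0]
wrist_force: [0.6, 0.7, -0.7]
opening: 0.433
grasp_force: 60.1
```

The key is already 3 mm into the keyway with no resistance. Pushing on.

```bash
python3 -m pendant '[[0,0,-0.02,0,0,0],[0,0,-0.02,0,0,0],[0,0,-0.015,0,0,0],[0,0,-0.01,0,0,0],[0,0,-0.01,0,0,0],[0,0,-0.01,0,0,0],[0,0,0,0,0,0],[0,0,0,0,0,0],[0,0,0,0,0,0],[0,0,0,0,0,0]]'
```

```text
time_s: 24.3
eef_pos: [0.5772, -0.2371, 0.2122]
eef_rot: [0.0, 0.382, 0.924, -0.0]
wrist_force: [-1.9, 2.0, 7.6]
opening: 0.431
grasp_force: 60.5
```

```bash
python3 -m pendant '[[0,0,-0.005,0,0,0],[0,0,-0.005,0,0,0],[0,0,-0.005,0,0,0],[0,0,0,0,0,0],[0,0,0,0,0,0],[0,0,0,0,0,0],[0,0,0,0,0,0],[0,0,0,0,0,0],[0,0,0,0,0,0],[0,0,0,0,0,0]]'
```

```text
time_s: 25.55
eef_pos: [0.5774, -0.2373, 0.2113]
eef_rot: [0.001, 0.382, 0.924, -0.0]
wrist_force: [-6.8, 3.4, 16.6]
opening: 0.433
grasp_force: 61.9
```

```bash
python3 -m pendant '[[0,0,-0.005,0,0,0],[0,0,-0.005,0,0,0],[0,0,0,0,0,0],[0,0,0,0,0,0],[0,0,0,0,0,0],[0,0,0,0,0,0],[0,0,0,0,0,0],[0,0,0,0,0,0],[0,0,0,0,0,0],[0,0,0,0,0,0]]'
python3 - <<'E'
from h import *
c=snap("wrist");im=c["color"];cv2.imwrite("pics/w8.png",cv2.resize(im[130:400,110:450],None,fx=2.2,fy=2.2,interpolation=2))
E
```

```text
time_s: 26.8
eef_pos: [0.5776, -0.2374, 0.2112]
eef_rot: [0.002, 0.382, 0.924, -0.001]
wrist_force: [-10.3, 5.4, 25.7]
opening: 0.433
grasp_force: 62.8
```

View pics/w8.png

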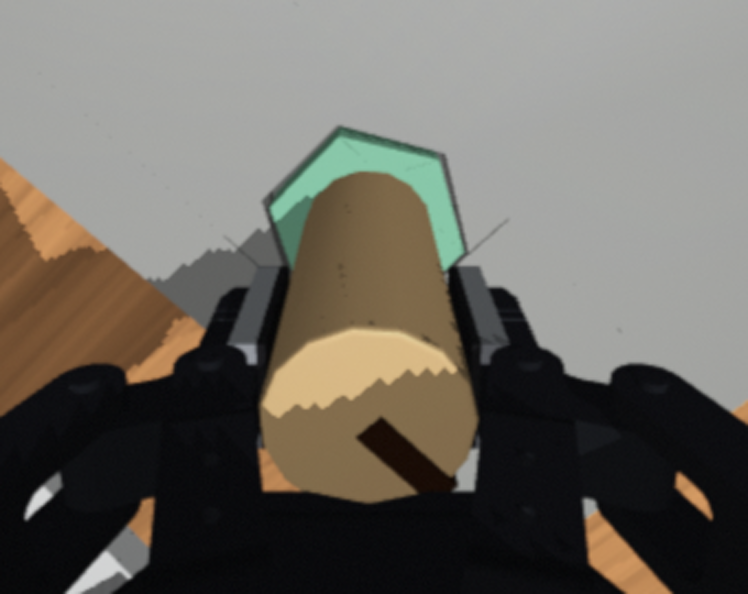

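The shoulder sits directly on the mint bush, with the post upright in the grip. The TCP stopped at 0.2112 (home is about 0.2115), and the force rose to 26 N with no further travel, so it is home and pressed down.

```bash
python3 -c "
from bench import ctrl
print(ctrl.hand_in())"
```

```text
the job is handed in; nothing more can be done
None
```

The bush is pressed flush into the recess and the post is keyed into it with its shoulder home; the gripper is still holding it upright and pressed down (about 26 N) for the locking screw. I handed the job in at about 27 s, with no judging result returned.

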